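Line up specimen mounts by height on the microscope carrier

TASK

Get the four aluminium specimen mounts ready for the microscope, so that the focus need only be racked one way: stand them upright on the carrier's row of white discs, one centred on each disc, in order of height, with the shortest next to the black index post and the tallest at the far end. Leave the closed glass dish where it stands.

Things in the scene. Friction and masses are not known exactly. Their poses are not given: they have to be found in the camera images.
- mount1_mid (a point): centre (half-way up, on the axis) of the smallest specimen mount: a loose upright pale bare-aluminium cylinder (light grey to white in pictures, with one thin dark line round it), 22 mm in diameter and 20 mm high, with a few flat dark and white chips on its top face; z axis up along the cylinder
- mount2_mid (a point): centre (half-way up, on the axis) of the second smallest specimen mount: a loose upright pale bare-aluminium cylinder (light grey to white in pictures, with one thin dark line round it), 32 mm in diameter and 34 mm high, with a few flat dark and white chips on its top face; z axis up along the cylinder
- mount3_mid (a point): centre (half-way up, on the axis) of the second largest specimen mount: a loose upright pale bare-aluminium cylinder (light grey to white in pictures, with one thin dark line round it), 42 mm in diameter and 48 mm high, with a few flat dark and white chips on its top face; z axis up along the cylinder
- mount4_mid (a point): centre (half-way up, on the axis) of the largest specimen mount: a loose upright pale bare-aluminium cylinder (light grey to white in pictures, with one thin dark line round it), 52 mm in diameter and 62 mm high, with a few flat dark and white chips on its top face; z axis up along the cylinder
- disc_a: one end disc of the row: a fixed white disc 58 mm in diameter and 2 mm thick, on a fixed grey bar 64 mm wide, 350 mm long and 8 mm thick, with four such discs in a straight row 70 mm apart; origin at the centre of the disc's underside (8 mm above the bench; the disc's top is 10 mm above the bench); x axis across the bar, y axis along the row from disc_d towards disc_a
- disc_b: the disc next to disc_a: a fixed white disc 58 mm in diameter and 2 mm thick, on a fixed grey bar 64 mm wide, 350 mm long and 8 mm thick, with four such discs in a straight row 70 mm apart; origin at the centre of the disc's underside (8 mm above the bench; the disc's top is 10 mm above the bench); x axis across the bar, y axis along the row from disc_d towards disc_a
- disc_c: the disc between disc_b and disc_d: a fixed white disc 58 mm in diameter and 2 mm thick, on a fixed grey bar 64 mm wide, 350 mm long and 8 mm thick, with four such discs in a straight row 70 mm apart; origin at the centre of the disc's underside (8 mm above the bench; the disc's top is 10 mm above the bench); x axis across the bar, y axis along the row from disc_d towards disc_a
- disc_d: the other end disc of the row: a fixed white disc 58 mm in diameter and 2 mm thick, on a fixed grey bar 64 mm wide, 350 mm long and 8 mm thick, with four such discs in a straight row 70 mm apart; origin at the centre of the disc's underside (8 mm above the bench; the disc's top is 10 mm above the bench); x axis across the bar, y axis along the row from disc_d towards disc_a
- index_post: black upright index post fixed on the grey bar, 24 mm across and 34 mm high, on the row's line 53 mm beyond the end disc that it marks; it may stand at either end (beyond disc_a or beyond disc_d), the other end has only a bright flat screw head 12 mm across and 3 mm high; origin at the centre of its underside
- dish_mid (a point): centre (half-way up) of a closed round glass dish with a greenish lid and a small paper label, 64 mm in diameter and 16 mm high, loose, standing somewhere among the mounts; to be left alone. A small unlisted blue-capped jar, 26 mm in diameter and 45 mm high, also stands among them, at least 90 mm from the centre of any mount
Not all that is in view belongs to the job. Leave any blue or pink look-alike of the part that bears mount4_mid alone. What is shaped like the part that bears mount2_mid but red is not meant.

How it is judged:
By the outcome, as a careful person would: the job done as asked, in the order asked, and still so for the second after the job is handed in, with the robot touching nothing.
It also fails if it takes over 99 s, if anything falls off the work surface, if the arm or the gripper's body presses on something with over 40 N, if the wrist force passes 120 N, or if a joint passes its speed limit or range.

ROBOT

A 7-joint arm with a two-finger parallel gripper is mounted at the origin on the work surface. World frame = base frame: x ahead of the robot, y to its left, z up, the work surface at z = 0. Lengths are in m, angles in rad, forces in N, time in s.
With the tool pointing down it reaches from about 0.4 to 0.925 m from the base axis. Payload 5.6 kg.
Tool frame: the origin (TCP) lies midway between the tips of the shut fingers; the grasp point (between the pads) lies 19 mm behind it; z points along the fingers, y is the line along which they close (so a half turn about z gives the same grasp; the last joint's range is limited). The gripper opens to 85 mm and grips with 20 to 120 N. Pads are 22 mm wide; open, the fingers measure 114 mm over their backs; the gripper's body (76 mm by 85 mm) begins 54 mm behind the grasp point. The pads swing forward as they close: fully open they stand 13 mm farther back than shut.
Start: joints at [1.177, 0.468, -0.012, 1.603, 0.006, 1.071, -0.056], TCP at [0.223, -0.61, 0.231] pointing down, gripper open.
Joint ranges: [-2.53, 2.53], [-0.31, 2.02], [-1.57, 1.55], [0.28, 2.44], [-1.29, 4.43], [0.15, 1.84], [-2.92, 2.92]. Speed limits (rad/s): [2.57, 2.57, 3.14, 3.14, 3.14, 3.14, 3.14].

INTERFACE

Orientations are given as a rotation vector (axis times angle).
In Python, from workcell import r gives the robot as it stands.
- The arm moves only by the tool carry_out, never from a script. Its arguments are lists of equal length, an entry for each row: "offset": the shift along the tool's x, y, z in m, a list of three; "delta_rot": the turn, a rotation vector about the tool's x, y, z in degrees, a list of three. In form: {"offset": [[dx, dy, dz], ...], "delta_rot": [[wx, wy, wz], ...]}. A call has 1 to 5 rows; each row is the pose to reach, as a shift and turn from the pose commanded when the call began, along the tool's axes at that moment; what a row does not reach only later rows make up. A row lasts 1/10 s, in which the tool goes at most 50 mm and 8.59 degrees, less where a joint would pass 70% of its speed; a pose out of reach is approached as far as the arm can. A call with a gripper value outside its range is refused whole. "gripper" is the opening, from -1 (shut) to 1 (fully open), so that 0 is half open, set as the call begins (left out, the last holds). The fingers move at their own pace and stop on an object; "force" is the grip in N (left out, the last holds). Time passes only in rows, so rows that repeat a pose let the fingers close. It gives the time, the measured TCP pose, the force, the opening and the grip force at its end, in the units of the state.
- r.get_state(): the state, without advancing time (a new reading comes with each control period).
- r.capture(name): name is "scene" or "top"; returns (picture, depth): 420x560x3 uint8, red, green, blue; 420x560 float32, m along the optical axis (not along the pixel's ray), 0 where there is no reading.
- r.calibration(name): a dict with "vfov" (degrees; the focal length in pixels is half the picture's height over the tangent of half this angle, whatever the lens; pixels are square), "cx", "cy" (the principal point, pixels), "dist" ([k1, k2, p1, p2, k3] as OpenCV has them; the pictures are not rectified), "eye" and "rotation" of the camera in the world. Camera axes: x right, y down, z forward; pixel columns grow to the right and rows downward; lengths in m; the calibration is good to about 2 mm. A picture is of the moment at which its call begins. calibration takes no time and is no camera call.
- r.hand_in(): hands the job in; it is judged then, once.
The state is a dict: "time": time; "qpos": joint angles; "joint_velocities": joint speeds; "joint_efforts": joint torques, N m; "tool_pos": TCP position; "tcp_rot": TCP orientation; "wrist_force": force on the tool from outside, world axes, zero at the start; "moment": the same for the moment, N m; "opening": finger opening in m; "grasp_force": force on a finger pad.
Only numpy, scipy, OpenCV 4.12 (cv2) and the standard library are available. Lean on these libraries where they do the work, as an engineer would, in place of code of your own. Each camera call takes 0.05 s, during which the arm holds its last target. There are 200 camera calls.

## Working session

There is one attempt and no reset: what is moved stays moved. The work goes in short steps, Python scripts to look and compute and a tool call to move; the robot and the scene stay as the last step left them, time stands still between calls to the robot, and variables do not carry over. Pictures are saved under pics/ and viewed, at most 14 in all, crops included, and the job is handed in when it is done.

Besides the shell and the picture viewer there is one more tool, called as name(argument=value, ...) on one line, values as JSON. carry_out: Moves the arm, as the interface text tells. Its arguments: {"type":"object","properties":{"offset":{"type":"array"},"delta_rot":{"type":"array"},"gripper":{"type":"number"},"force":{"type":"number"}},"required":["offset","delta_rot"]}

```bash
mkdir -p pics; cat > h.py <<'E'
import numpy as np, cv2
from workcell import r
def cap(n,f):
    p,d=r.capture(n); cv2.imwrite('pics/'+f+'.png',p[:,:,::-1]); np.save(f+'.npy',d); return p,d
def K(n):
    c=r.calibration(n); f=210/np.tan(np.radians(c['vfov'])/2)
    return c,np.array([[f,0,c['cx']],[0,f,c['cy']],[0,0,1.]])
def toz(n,uv,z):
    "pixel -> world at height z"
    c,k=K(n); q=cv2.undistortPoints(np.array([[uv]],float),k,np.array(c['dist'],float))[0,0]
    R=np.array(c['rotation']); 
    if R.size!=9: R=cv2.Rodrigues(R)[0]
    e=np.array(c['eye']); d=R@np.array([q[0],q[1],1]); return e+d*(z-e[2])/d[2]
E
python3 - <<'E'
from h import *
for n in('scene','top'): cap(n,n+'0'); print(r.calibration(n))
s=r.get_state(); print(s)
E
```

```text
{'vfov': 51.01014079709196, 'cx': 277.5984612671133, 'cy': 215.03349043054752, 'dist': array([0.02933608, 0.        , 0.        , 0.        , 0.        ]), 'eye': array([1.34377274, 0.04611622, 0.6074693 ]), 'rotation': array([-1.61313515, -1.68759027,  0.85873281])}
{'vfov': 56.334826680123975, 'cx': 284.14932826040007, 'cy': 215.382449745479, 'dist': array([-0.0662771,  0.       ,  0.       ,  0.       ,  0.       ]), 'eye': array([ 0.35207844, -0.0125382 ,  1.13964976]), 'rotation': array([-2.09602503,  2.14125036, -0.20222063])}
{'time': 0.1, 'qpos': array([ 1.17697112,  0.46830842, -0.01158556,  1.60354744,  0.00600685,
        1.07141528, -0.05629879]), 'joint_velocities': array([ 1.53404989e-03, -2.54620624e-03,  3.49770808e-04, -3.02306630e-03,
        3.86665223e-05, -1.14080199e-03, -4.25679312e-04]), 'joint_efforts': array([ 1.57106737e-03, -5.33510184e+01,  2.25400447e-02, -2.51960760e+01,
        1.16516487e-02,  4.37205264e-03, -2.09672135e-05]), 'tool_pos': array([ 0.223136  , -0.60995127,  0.23041447]), 'tcp_rot': array([-3.09183763e+00, -5.47859185e-01,  6.52481416e-04]), 'wrist_force': array([-0.67695409, -0.31964996, -0.6915585 ]), 'moment': array([0.09728391, 0.0221496 , 0.00806905]), 'grasp_force': 0.0, 'opening': 0.08577193323228963}
```

View pics/top0.png

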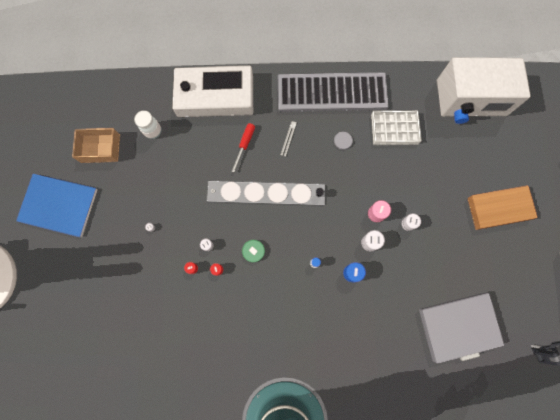

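View pics/scene0.png

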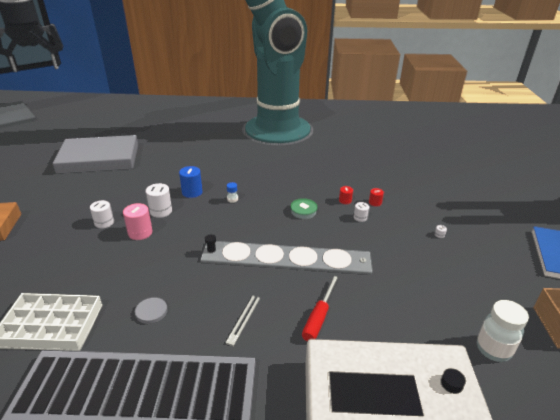

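Top view: the mounts are m1 (150,227), m2 (206,245), m3 (411,222) and m4 (373,241). The discs run (231,191) to (302,194), and the post is at (319,193).

Look-alikes, not meant: for m4, blue (355,272) and pink (380,211); for m2, red (190,268) and (216,269). Others to leave alone: blue-capped jar (315,263), dish (253,251), grey flat disc (343,140).

```bash
cat >> h.py <<'E'
def cloud(n,d):
    c,k=K(n); v,u=np.mgrid[0:420,0:560]
    q=cv2.undistortPoints(np.stack([u,v],-1).reshape(-1,1,2).astype(float),k,np.array(c['dist'],float)).reshape(420,560,2)
    R=cv2.Rodrigues(np.array(c['rotation']))[0]
    return np.dstack([q,np.ones((420,560))])*d[...,None]@R.T+c['eye']
def tops(n,d,cands):
    P=cloud(n,d)
    for name,(x,y),h,rad in cands:
        m=(abs(P[...,2]-h)<.007)&(np.hypot(P[...,0]-x,P[...,1]-y)<rad*1.8)
        vv,uu=np.nonzero(m)
        if len(vv)<3: print(name,'none'); continue
        (cu,cv),rr=cv2.minEnclosingCircle(np.stack([uu,vv],1).astype(np.float32))
        print(name,len(vv),'ctr px',round(cu,1),round(cv,1),'circ',toz(n,(cu,cv),h)[:2].round(4),'mean',P[m].mean(0).round(4))
E
python3 - <<'E'
from h import *
p=cv2.imread('pics/top0.png')[170:300,130:430]; cv2.imwrite('pics/c0.png',cv2.resize(p,None,fx=2.6,fy=2.6,interpolation=cv2.INTER_CUBIC))
d=np.load('top0.npy'); P=cloud('top',d)
C=[]
for nm,uv,h,rad in [('m1',(150,227),.02,.011),('m2',(206,245),.034,.016),('m3',(411,222),.048,.021),('m4',(373,241),.062,.026),('post',(319,193),.042,.012),('dish',(253,251),.016,.032),('jar',(315,263),.045,.013),('blue',(355,272),.062,.026),('pink',(380,211),.062,.026),('red1',(190,268),.034,.016),('red2',(216,269),.034,.016)]:
    C.append((nm,toz('top',uv,h)[:2],h,rad)); print(nm,C[-1][1].round(3),P[uv[1],uv[0]].round(3))
tops('top',d,C)
for uv in [(231,191),(254,192),(278,193),(302,194)]: print(toz('top',uv,.01).round(4),P[uv[1],uv[0]].round(4))
# disc centroids by brightness
g=cv2.imread('pics/top0.png',0); n,l,s,c=cv2.connectedComponentsWithStats((g>170).astype(np.uint8))
for i in range(1,n):
    if 180<c[i][1]<205 and 215<c[i][0]<320 and s[i][4]>20: print(c[i].round(1),s[i][4],toz('top',c[i],.01).round(4))
print(r.get_state()['tcp_rot'])
E
```

```text
m1 [0.545 0.381] [0.545 0.381 0.02 ]
m2 [0.487 0.212] [0.487 0.212 0.037]
m3 [ 0.539 -0.372] [ 0.538 -0.371  0.05 ]
m4 [ 0.485 -0.256] [ 0.485 -0.257  0.06 ]
post [ 0.63  -0.114] [ 0.63  -0.114  0.043]
dish [0.47 0.08] [0.47  0.08  0.015]
jar [ 0.429 -0.095] [ 0.429 -0.095  0.047]
blue [ 0.401 -0.202] [ 0.401 -0.202  0.06 ]
pink [ 0.569 -0.282] [ 0.569 -0.281  0.064]
red1 [0.423 0.257] [0.423 0.257 0.034]
red2 [0.419 0.183] [0.419 0.183 0.034]
m1 50 ctr px 149.5 227.0 circ [0.545  0.3821] mean [0.5458 0.3821 0.0196]
m2 98 ctr px 205.5 244.5 circ [0.4888 0.2136] mean [0.4895 0.2136 0.0334]
m3 179 ctr px 412.6 221.0 circ [ 0.5413 -0.3767] mean [ 0.5414 -0.3773  0.0482]
m4 279 ctr px 373.9 239.8 circ [ 0.4883 -0.2591] mean [ 0.4886 -0.2592  0.0623]
post 52 ctr px 319.6 191.2 circ [ 0.6356 -0.1156] mean [ 0.6352 -0.1157  0.0416]
dish 389 ctr px 253.1 250.7 circ [0.4705 0.0796] mean [0.4705 0.0794 0.0161]
jar 65 ctr px 315.8 262.0 circ [ 0.4321 -0.097 ] mean [ 0.4321 -0.0971  0.0449]
blue 286 ctr px 355.0 272.0 circ [ 0.4011 -0.2018] mean [ 0.4011 -0.2017  0.062 ]
pink 265 ctr px 380.5 209.4 circ [ 0.574  -0.2834] mean [ 0.5742 -0.2835  0.0624]
red1 105 ctr px 189.5 267.5 circ [0.4245 0.258 ] mean [0.4237 0.2577 0.0338]
red2 101 ctr px 215.7 269.0 circ [0.419  0.1838] mean [0.4189 0.1835 0.0341]
[0.6504 0.145  0.01  ] [0.6497 0.1446 0.0125]
[0.6457 0.0764 0.01  ] [0.6471 0.0768 0.0046]
[0.6411 0.0051 0.01  ] [0.6417 0.0052 0.0076]
[ 0.6364 -0.066   0.01  ] [ 0.6367 -0.0661  0.0089]
[226.5 190.4] 455 [0.6527 0.1586 0.01  ]
[253.6 191.6] 359 [0.647  0.0775 0.01  ]
[288.8 192.8] 775 [ 0.6411 -0.0269  0.01  ]
[-3.09183763e+00 -5.47859185e-01  6.52481416e-04]
```

View pics/c0.png

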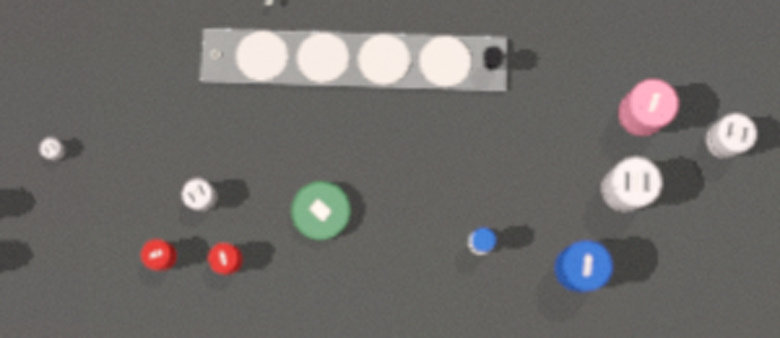

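The crop confirms the choice. m3 (735,133) and m4 (632,184) are pale with dark chips, unlike the pink and blue look-alikes. m2 (198,194) and m1 (51,148) are pale, with the reds below them. The discs are at crop (262,56), (322,57), (384,59) and (445,61), with the post at (493,57).

```bash
cat >> h.py <<'E'
from scipy.spatial.transform import Rotation as Ro
def off(x,y,z,c=None):
    s=r.get_state(); R=Ro.from_rotvec(s['tcp_rot']).as_matrix()
    print('t',round(s['time'],2),'tcp',s['tool_pos'].round(4),'yaw of tool y',np.degrees(np.arctan2(R[1,1],R[0,1])).round(1),'tilt',np.degrees(np.arccos(-R[2,2])).round(2))
    print('offset',(R.T@(np.array([x,y,z])-s['tool_pos'])).round(4),'drot_z',None if c is None else -(c-np.degrees(np.arctan2(R[1,1],R[0,1]))).round(1))
E
python3 - <<'E'
from h import *
for n in('top','scene'):
    p=cv2.imread(f'pics/{n}0.png').astype(float); g=p.min(2)
    uv0=[(230.5,191.2),(253.5,191.6),(277.4,192.4),(300.8,193.1)] if n=='top' else [(337,258),(303,256),(269.5,254),(236.5,251.5)]
    pts=[]
    for u,v in uv0:
        u0,v0=int(u),int(v); a=11 if n=='top' else 17
        w=g[v0-a:v0+a+1,u0-a:u0+a+1]; t=200 if n=='top' else 195
        m=(w>t).astype(np.uint8); _,l,s,c=cv2.connectedComponentsWithStats(m); i=1+np.argmax(s[1:,4])
        pts.append(toz(n,(c[i][0]+u0-a,c[i][1]+v0-a),.01)[:2]); print(n,s[i],pts[-1].round(4))
    pts=np.array(pts); m=pts.mean(0); d=np.linalg.svd(pts-m)[2][0]; d*=np.sign(d[1])
    print('fit',[(m+d*.07*k).round(4) for k in(1.5,.5,-.5,-1.5)],'row angle',np.degrees(np.arctan2(d[1],d[0])))
C=[('m1',(.5455,.382),.02,.011),('m2',(.489,.2136),.034,.016),('m3',(.5413,-.377),.048,.021),('m4',(.4885,-.259),.062,.026),('post',(.635,-.1157),.042,.012)]
tops('scene',np.load('scene0.npy'),C)
off(.4885,-.259,.16,-3.8)
E
```

```text
top [  2   2  20  19 292] [0.6505 0.1475]
top [  2   3  20  19 289] [0.647  0.0775]
top [  2   2  20  19 289] [0.6432 0.0076]
top [  2   2  20  19 293] [ 0.6392 -0.062 ]
fit [array([0.6506, 0.1475]), array([0.6469, 0.0776]), array([0.6431, 0.0077]), array([ 0.6393, -0.0622])] row angle 86.8995475980699
scene [  3   8  28  19 420] [0.6509 0.1475]
scene [  3   8  28  19 411] [0.647  0.0779]
scene [  4   8  28  18 407] [0.6434 0.0078]
scene [  4   9  27  18 401] [ 0.64   -0.0621]
fit [array([0.6508, 0.1477]), array([0.6471, 0.0778]), array([0.6435, 0.0078]), array([ 0.6399, -0.0621])] row angle 87.02604097584697
m1 66 ctr px 441.1 229.5 circ [0.5539 0.3828] mean [0.5506 0.3843 0.0184]
m2 111 ctr px 361.5 207.0 circ [0.4957 0.2134] mean [0.4949 0.2137 0.0324]
m3 210 ctr px 99.5 207.0 circ [ 0.5491 -0.3747] mean [ 0.547  -0.3758  0.048 ]
m4 270 ctr px 157.0 189.5 circ [ 0.4915 -0.2598] mean [ 0.4947 -0.2586  0.0623]
post 84 ctr px 210.0 239.2 circ [ 0.6428 -0.1137] mean [ 0.6398 -0.1145  0.0404]
t 0.1 tcp [ 0.2231 -0.61    0.2304] yaw of tool y -69.9 tilt 0.09
offset [ 0.3698 -0.2383  0.0708] drot_z -66.1
```

carry_out(offset=[[0.04,-0.026,0],[0.08,-0.052,0],[0.12,-0.078,0],[0.16,-0.104,0],[0.2,-0.13,0]], delta_rot=[[0,0,-7],[0,0,-14],[0,0,-21],[0,0,-28],[0,0,-35]], gripper=0.7, force=60)

```text
time: 0.6
tool_pos: [0.3672, -0.4178, 0.2311]
tcp_rot: [-2.782, -1.46, 0.0]
wrist_force: [1.3, -0.4, 0.3]
opening: 0.0724
grasp_force: 0.0
```

```bash
python3 -c "
from h import *
off(.4885,-.259,.16,-3.1)"
```

```text
t 0.6 tcp [ 0.3672 -0.4178  0.2311] yaw of tool y -34.6 tilt 0.02
offset [0.1996 0.0096 0.071 ] drot_z -31.5
```

carry_out(offset=[[0.045,0.002,0.015],[0.09,0.004,0.03],[0.135,0.007,0.045],[0.175,0.009,0.06],[0.199,0.0096,0.071]], delta_rot=[[0,0,-7],[0,0,-14],[0,0,-21],[0,0,-27],[0,0,-31.5]])

```text
time: 1.1
tool_pos: [0.4897, -0.2582, 0.1592]
tcp_rot: [-2.277, -2.162, -0.002]
wrist_force: [-0.4, -0.4, -0.3]
opening: 0.0726
grasp_force: 0.0
```

```bash
python3 -c "
from h import *
off(.4885,-.259,.018,-3.1); cap('scene','s1')
cv2.imwrite('pics/s1c.png',cv2.resize(cv2.imread('pics/s1.png')[60:280,40:320],None,fx=2.5,fy=2.5))"
```

```text
t 1.1 tcp [ 0.4897 -0.2582  0.1592] yaw of tool y -3.0 tilt 0.11
offset [-0.0011 -0.0011  0.1412] drot_z 0.1
```

View pics/s1c.png

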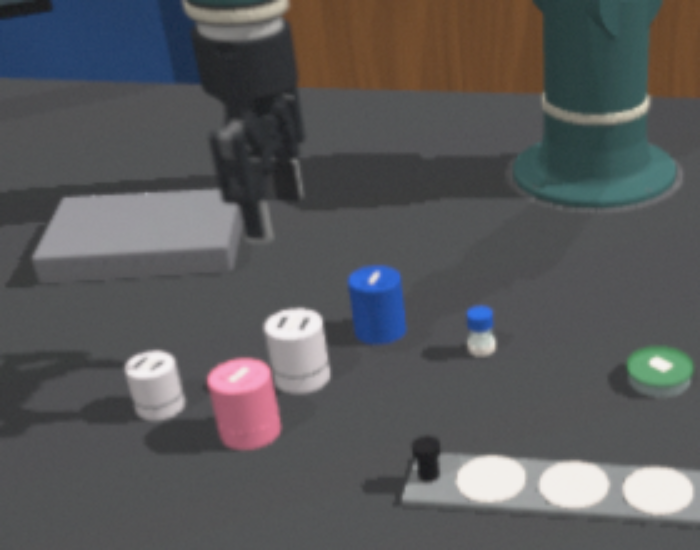

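Crop: gripper above m4 with its tips near (270,220). m4's top is at (295,325), pink at (243,385), blue at (377,300). I'll check the alignment by projection.

```bash
cat >> h.py <<'E'
def proj(n,P):
    c,k=K(n); R=cv2.Rodrigues(np.array(c['rotation']))[0].T
    return cv2.projectPoints(np.array([P],float),cv2.Rodrigues(R)[0],-R@c['eye'],k,np.array(c['dist'],float))[0].ravel()
E
python3 -c "
from h import *
s=r.get_state()['tool_pos']
for d in(-.038,.038): print((proj('scene',s+[d,0,.01])-[40,60])*2.5)
print((proj('scene',[.4885,-.259,.062])-[40,60])*2.5)
p,d=cap('top','t1'); print(proj('top',s))
cv2.imwrite('pics/t1c.png',cv2.resize(cv2.imread('pics/t1.png')[170:300,300:450],None,fx=4,fy=4))"
```

```text
[291.89613364 200.68707161]
[268.13915847 240.63850871]
[294.20868585 322.05291542]
[380.35167789 233.92689993]
```

View pics/t1c.png

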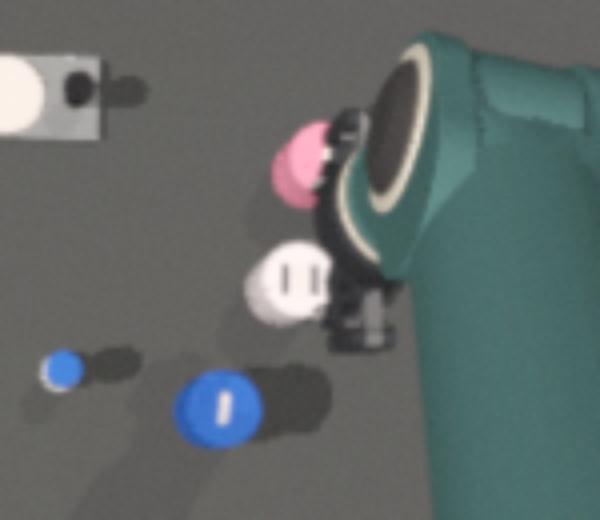

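Top crop: the arm hides part of the view, with m4 at (300,280) and the gripper next to it. The projection agrees with the picture to within a few mm. Descending.

carry_out(offset=[[-0.001,-0.001,0.035],[-0.001,-0.001,0.07],[-0.001,-0.001,0.1],[-0.001,-0.001,0.125],[-0.001,-0.001,0.141]], delta_rot=[[0,0,0],[0,0,0],[0,0,0],[0,0,0],[0,0,0]])

```text
time: 1.7
tool_pos: [0.4856, -0.2636, 0.0174]
tcp_rot: [-2.287, -2.151, 0.003]
wrist_force: [0.3, 0.7, 0.0]
opening: 0.0722
grasp_force: 0.0
```

carry_out(offset=[[0,0,0],[0,0,0],[0,0,0],[0,0,0],[0,0,0]], delta_rot=[[0,0,0],[0,0,0],[0,0,0],[0,0,0],[0,0,0]], gripper=-0.2)

```text
time: 2.2
tool_pos: [0.4873, -0.2631, 0.0199]
tcp_rot: [2.286, 2.154, 0.0]
wrist_force: [0.3, 0.3, -4.3]
opening: 0.0508
grasp_force: 62.9
```

```bash
python3 -c "
from h import *
off(.6507,.1476,.18,-3.1); cap('scene','s2')
cv2.imwrite('pics/s2c.png',cv2.resize(cv2.imread('pics/s2.png')[120:260,60:260],None,fx=3,fy=3))"
```

```text
t 2.2 tcp [ 0.4873 -0.2631  0.0199] yaw of tool y -3.4 tilt 0.05
offset [ 0.4196  0.1387 -0.1603] drot_z -0.3
```

View pics/s2c.png

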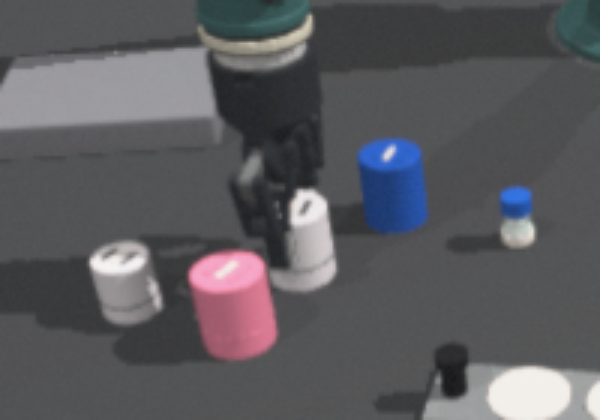

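Crop: fingers closed on m4. The near finger, around (275,230), looks left of the mount's axis at (304,240), so I'll check with depth.

```bash
python3 -c "
from h import *
d=np.load('s2.npy'); P=cloud('scene',d); g=cv2.imread('pics/s2.png').max(2)
box=lambda lo,hi:(P>=lo).all(2)&(P<=hi).all(2)
for z in (.02,.03,.04,.05,.06,.07):
    b=box([.43,-.33,z-.005],[.56,-.2,z+.005])
    for nm,m in(('dark',b&(g<80)),('light',b&(g>140))):
        if m.sum()>3: print(z,nm,m.sum(),'x',np.percentile(P[m][:,0],[5,95]).round(4),'y',np.percentile(P[m][:,1],[3,97]).round(4))
s=r.get_state();print(s['tool_pos'],s['opening'],s['wrist_force'],s['moment'],s['qpos'])
"
```

```text
0.02 light 46 x [0.4916 0.5151] y [-0.2592 -0.2344]
0.03 dark 11 x [0.5211 0.5284] y [-0.2743 -0.2585]
0.03 light 46 x [0.4889 0.5187] y [-0.2542 -0.2347]
0.04 dark 24 x [0.5247 0.5298] y [-0.2731 -0.2583]
0.04 light 46 x [0.4912 0.5152] y [-0.253  -0.2351]
0.05 dark 32 x [0.5236 0.5306] y [-0.2728 -0.2574]
0.05 light 49 x [0.4892 0.5145] y [-0.2537 -0.2347]
0.06 dark 18 x [0.4588 0.53  ] y [-0.2712 -0.2531]
0.06 light 155 x [0.4686 0.5576] y [-0.2953 -0.2357]
0.07 dark 52 x [0.4424 0.5454] y [-0.2761 -0.2485]
0.07 light 17 x [0.4748 0.5085] y [-0.2596 -0.2385]
[ 0.48723986 -0.26303072  0.01972061] 0.05099430747016353 [ 1.1831068   0.10222714 -4.0923256 ] [-0.01919945 -0.04691627 -0.01932063] [ 0.67031477  0.63987186 -0.2999277   1.9472739   0.31845465  0.59937701
  0.10193285]
```

The finger centre is y≈-0.266 and the mount centre about -0.2595, so the grip is sound with roughly 4–5 mm offset. I'll allow for that when placing. Lifting.

carry_out(offset=[[0,0,-0.015],[0,0,-0.045],[0,0,-0.08],[0,0,-0.11],[0,0,-0.11]], delta_rot=[[0,0,0],[0,0,0],[0,0,0],[0,0,0],[0,0,0]])

```text
time: 2.75
tool_pos: [0.4902, -0.2641, 0.1347]
tcp_rot: [2.28, 2.148, 0.004]
wrist_force: [1.2, -0.4, -4.0]
opening: 0.0511
grasp_force: 63.7
```

```bash
python3 -c "
from h import *
off(.6507,.143,.12,-3.1)"
```

```text
t 2.75 tcp [ 0.4902 -0.2641  0.1347] yaw of tool y -3.4 tilt 0.55
offset [0.416  0.1359 0.0141] drot_z -0.3
```

carry_out(offset=[[0.025,0.008,0],[0.065,0.021,0],[0.11,0.036,0],[0.155,0.05,0],[0.2,0.065,0]], delta_rot=[[0,0,0],[0,0,0],[0,0,0],[0,0,0],[0,0,0]])

```text
time: 3.25
tool_pos: [0.5635, -0.0655, 0.1287]
tcp_rot: [-2.286, -2.153, 0.002]
wrist_force: [1.0, -0.3, -4.9]
opening: 0.0508
grasp_force: 63.7
```

carry_out(offset=[[0.045,0.015,0],[0.09,0.03,0],[0.135,0.044,0],[0.175,0.058,0],[0.203,0.068,0]], delta_rot=[[0,0,0],[0,0,0],[0,0,0],[0,0,0],[0,0,0]])

```text
time: 3.75
tool_pos: [0.6435, 0.1356, 0.1285]
tcp_rot: [-2.281, -2.157, -0.0]
wrist_force: [0.0, 0.0, -4.2]
opening: 0.0507
grasp_force: 63.7
```

carry_out(offset=[[0.008,0.003,0.02],[0.013,0.003,0.045],[0.013,0.003,0.06],[0.013,0.003,0.06],[0.013,0.003,0.06]], delta_rot=[[0,0,0],[0,0,0],[0,0,0],[0,0,0],[0,0,0]])

```text
time: 4.25
tool_pos: [0.6476, 0.1435, 0.0691]
tcp_rot: [-2.287, -2.153, 0.001]
wrist_force: [1.1, 0.7, -4.0]
opening: 0.051
grasp_force: 63.7
```

```bash
python3 -c "
from h import *
off(.6507,.143,.030,-3.1); cap('scene','s3')
P=cloud('scene',np.load('s3.npy')); g=cv2.imread('pics/s3.png').min(2)
for z in (.055,.065,.075,.085,.095,.105):
    m=(P>=[.58,.05,z-.005]).all(2)&(P<=[.75,.24,z+.005]).all(2)&(g>120)
    if m.sum()>3: print(z,m.sum(),'x',np.percentile(P[m][:,0],[5,95]).round(4),'y',np.percentile(P[m][:,1],[3,97]).round(4))
cv2.imwrite('pics/s3c.png',cv2.resize(cv2.imread('pics/s3.png')[150:300,220:420],None,fx=3,fy=3))"
```

```text
t 4.25 tcp [0.6476 0.1435 0.0691] yaw of tool y -3.5 tilt 0.04
offset [-0.0003  0.0032  0.0391] drot_z -0.4
0.055 94 x [0.6607 0.6761] y [0.1217 0.1675]
0.065 75 x [0.6585 0.6765] y [0.1226 0.1695]
0.075 67 x [0.6558 0.6813] y [0.1204 0.169 ]
0.085 59 x [0.6569 0.6798] y [0.1211 0.1684]
0.095 63 x [0.6569 0.6813] y [0.121  0.1691]
0.105 58 x [0.6494 0.6717] y [0.1199 0.1699]
```

View pics/s3c.png

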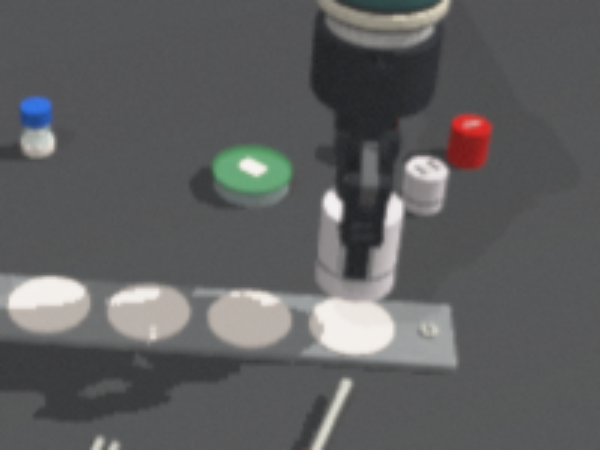

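Crop: m4 hangs upright over the end disc at (352,325), near the screw head, slightly short of centre. Lowering with a small correction.

carry_out(offset=[[0.002,0.003,0.012],[0.002,0.003,0.024],[0.002,0.003,0.033],[0.002,0.003,0.038],[0.002,0.003,0.038]], delta_rot=[[0,0,0],[0,0,0],[0,0,0],[0,0,0],[0,0,0]])

```text
time: 4.8
tool_pos: [0.6503, 0.1459, 0.0303]
tcp_rot: [-2.286, -2.154, 0.002]
wrist_force: [0.5, -0.3, -3.6]
opening: 0.0511
grasp_force: 64.0
```

carry_out(offset=[[0,0,0.0008],[0,0,0.0015],[0,0,0.0015]], delta_rot=[[0,0,0],[0,0,0],[0,0,0]])

```text
time: 5.1
tool_pos: [0.6508, 0.1462, 0.0299]
tcp_rot: [2.286, 2.154, 0.0]
wrist_force: [-0.1, -0.0, -3.8]
opening: 0.051
grasp_force: 64.0
```

carry_out(offset=[[0,0,0.001],[0,0,0.002],[0,0,0.003],[0,0,0.003]], delta_rot=[[0,0,0],[0,0,0],[0,0,0],[0,0,0]])

```text
time: 5.5
tool_pos: [0.651, 0.1462, 0.0292]
tcp_rot: [2.286, 2.154, -0.0]
wrist_force: [-5.7, -2.5, 11.2]
opening: 0.0513
grasp_force: 65.2
```

Contact. Releasing and rising.

carry_out(offset=[[0,0,-0.001],[0,0,-0.001],[0,0,-0.001],[0,0,-0.001]], delta_rot=[[0,0,0],[0,0,0],[0,0,0],[0,0,0]], gripper=0.6)

```text
time: 5.9
tool_pos: [0.6509, 0.1462, 0.0277]
tcp_rot: [2.286, 2.154, 0.0]
wrist_force: [-0.9, -0.2, 0.1]
opening: 0.0682
grasp_force: 0.0
```

carry_out(offset=[[0,0,-0.03],[0,0,-0.07],[-0.02,-0.005,-0.1],[-0.06,-0.02,-0.1],[-0.11,-0.03,-0.1]], delta_rot=[[0,0,0],[0,0,0],[0,0,0],[0,0,0],[0,0,0]])

```text
time: 6.4
tool_pos: [0.6145, 0.0407, 0.1292]
tcp_rot: [2.281, 2.159, 0.004]
wrist_force: [0.6, -1.4, -0.3]
opening: 0.0682
grasp_force: 0.0
```

```bash
python3 -c "
from h import *
off(.5414,-.377,.13,-3.1); p,d=cap('top','t4')
tops('top',d,[('m4',(.6507,.1476),.072,.026),('m3',(.5413,-.377),.048,.021)])"
```

```text
t 6.4 tcp [0.6145 0.0407 0.1292] yaw of tool y -3.2 tilt 0.17
offset [-0.421  -0.05   -0.0016] drot_z -0.1
m4 262 ctr px 227.1 185.0 circ [0.6518 0.1475] mean [0.6518 0.1474 0.0722]
m3 175 ctr px 412.6 221.0 circ [ 0.5413 -0.3767] mean [ 0.5414 -0.3774  0.0483]
```

m4 is within about 1 mm of its disc centre. Next is m3.

carry_out(offset=[[-0.03,-0.004,0],[-0.075,-0.009,0],[-0.12,-0.014,0],[-0.165,-0.02,0],[-0.21,-0.025,0]], delta_rot=[[0,0,0],[0,0,0],[0,0,0],[0,0,0],[0,0,0]])

```text
time: 6.95
tool_pos: [0.5766, -0.1708, 0.1277]
tcp_rot: [2.286, 2.154, -0.0]
wrist_force: [-0.5, 0.7, -0.0]
opening: 0.0682
grasp_force: 0.0
```

carry_out(offset=[[-0.045,-0.005,0],[-0.09,-0.011,0],[-0.135,-0.016,0],[-0.175,-0.021,0],[-0.209,-0.025,0]], delta_rot=[[0,0,0],[0,0,0],[0,0,0],[0,0,0],[0,0,0]])

```text
time: 7.45
tool_pos: [0.5387, -0.3791, 0.1275]
tcp_rot: [2.289, 2.152, -0.001]
wrist_force: [0.7, 0.0, 0.4]
opening: 0.0685
grasp_force: 0.0
```

carry_out(offset=[[0,0,0],[0,0,0]], delta_rot=[[0,0,0],[0,0,0]])

```text
time: 7.65
tool_pos: [0.5392, -0.377, 0.1272]
tcp_rot: [-2.288, -2.151, -0.0]
wrist_force: [-0.0, 1.1, 0.7]
opening: 0.0685
grasp_force: 0.0
```

```bash
python3 -c "
from h import *
off(.5414,-.377,.010,-3.1)"
```

```text
t 7.65 tcp [ 0.5392 -0.377   0.1272] yaw of tool y -3.5 tilt 0.04
offset [0.     0.0022 0.1172] drot_z -0.4
```

carry_out(offset=[[0,0.002,0.035],[0,0.002,0.07],[0,0.002,0.1],[0,0.002,0.116],[0,0.002,0.116]], delta_rot=[[0,0,0],[0,0,0],[0,0,0],[0,0,0],[0,0,0]])

```text
time: 8.15
tool_pos: [0.5409, -0.3738, 0.0094]
tcp_rot: [-2.281, -2.154, 0.001]
wrist_force: [0.6, 0.6, -0.1]
opening: 0.0684
grasp_force: 0.0
```

carry_out(offset=[[0,0,0],[0,0,0],[0,0,0],[0,0,0],[0,0,0]], delta_rot=[[0,0,0],[0,0,0],[0,0,0],[0,0,0],[0,0,0]], gripper=-0.4)

```text
time: 8.65
tool_pos: [0.5431, -0.3769, 0.0139]
tcp_rot: [2.284, 2.152, 0.001]
wrist_force: [-1.8, 1.2, 6.9]
opening: 0.0409
grasp_force: 60.9
```

carry_out(offset=[[0,0,-0.015],[0,0,-0.05],[0,0,-0.09],[0,0,-0.12],[0,0,-0.12]], delta_rot=[[0,0,0],[0,0,0],[0,0,0],[0,0,0],[0,0,0]])

```text
time: 9.15
tool_pos: [0.5446, -0.378, 0.1381]
tcp_rot: [2.28, 2.148, 0.003]
wrist_force: [1.0, 0.1, -1.5]
opening: 0.0407
grasp_force: 60.9
```

```bash
python3 -c "
from h import *
off(.647,.0777,.13,-3.1)"
```

```text
t 9.15 tcp [ 0.5446 -0.378   0.1381] yaw of tool y -3.4 tilt 0.57
offset [0.461  0.075  0.0064] drot_z -0.3
```

carry_out(offset=[[0.03,0.005,0],[0.075,0.012,0],[0.12,0.02,0],[0.165,0.027,0],[0.21,0.034,0]], delta_rot=[[0,0,0],[0,0,0],[0,0,0],[0,0,0],[0,0,0]])

```text
time: 9.65
tool_pos: [0.5875, -0.1671, 0.1314]
tcp_rot: [-2.286, -2.153, 0.001]
wrist_force: [0.9, -0.3, -1.4]
opening: 0.0407
grasp_force: 60.9
```

carry_out(offset=[[0.045,0.008,0],[0.09,0.015,0],[0.135,0.023,0],[0.18,0.03,0],[0.22,0.036,0]], delta_rot=[[0,0,0],[0,0,0],[0,0,0],[0,0,0],[0,0,0]])

```text
time: 10.15
tool_pos: [0.6366, 0.0512, 0.1313]
tcp_rot: [-2.285, -2.155, 0.001]
wrist_force: [0.1, -0.4, -2.3]
opening: 0.0407
grasp_force: 60.9
```

carry_out(offset=[[0.02,0.004,0],[0.03,0.005,0.02],[0.03,0.005,0.05],[0.03,0.005,0.075],[0.03,0.005,0.075]], delta_rot=[[0,0,0],[0,0,0],[0,0,0],[0,0,0],[0,0,0]])

```text
time: 10.65
tool_pos: [0.6402, 0.0775, 0.0524]
tcp_rot: [-2.283, -2.151, 0.012]
wrist_force: [-0.4, -0.1, -2.0]
opening: 0.041
grasp_force: 61.0
```

```bash
cat >> h.py <<'E'
def held(f,x,y,zs):
    cap('scene',f); P=cloud('scene',np.load(f+'.npy')); g=cv2.imread('pics/'+f+'.png').min(2)
    for z in zs:
        m=(P>=[x-.06,y-.045,z-.005]).all(2)&(P<=[x+.06,y+.045,z+.005]).all(2)&(g>120)
        if m.sum()>3: print(z,m.sum(),'x',np.percentile(P[m][:,0],[5,95]).round(4),'y',np.percentile(P[m][:,1],[2,98]).round(4))
E
python3 -c "
from h import *
off(.647,.0777,.024,-3.1); held('s5',.647,.0777,(.045,.055,.065,.075,.085,.095))"
```

```text
t 10.65 tcp [0.6402 0.0775 0.0524] yaw of tool y -3.4 tilt 0.51
offset [0.0006 0.007  0.0284] drot_z -0.3
0.045 59 x [0.6492 0.6637] y [0.0564 0.0948]
0.055 43 x [0.6475 0.6695] y [0.0561 0.0964]
0.065 42 x [0.647  0.6697] y [0.0557 0.0957]
0.075 33 x [0.6497 0.6681] y [0.0574 0.1051]
0.085 59 x [0.6335 0.6559] y [0.0554 0.0947]
```

carry_out(offset=[[0.001,0.002,0.005],[0.002,0.004,0.015],[0.002,0.005,0.022],[0.002,0.005,0.026],[0.002,0.005,0.026]], delta_rot=[[0,0,0],[0,0,0],[0,0,0],[0,0,0],[0,0,0]])

```text
time: 11.2
tool_pos: [0.6485, 0.0799, 0.03]
tcp_rot: [-2.286, -2.154, 0.002]
wrist_force: [0.1, -0.6, -1.8]
opening: 0.0403
grasp_force: 61.0
```

carry_out(offset=[[0,0,0.001],[0,0,0.001],[0,0,0.001]], delta_rot=[[0,0,0],[0,0,0],[0,0,0]])

```text
time: 11.5
tool_pos: [0.6492, 0.0801, 0.03]
tcp_rot: [2.286, 2.154, 0.0]
wrist_force: [0.2, -1.1, -1.5]
opening: 0.0407
grasp_force: 61.0
```

carry_out(offset=[[-0.0005,-0.002,0.001],[-0.0005,-0.002,0.003],[-0.0005,-0.002,0.004],[-0.0005,-0.002,0.005],[-0.0005,-0.002,0.005]], delta_rot=[[0,0,0],[0,0,0],[0,0,0],[0,0,0],[0,0,0]])

```text
time: 12.0
tool_pos: [0.6469, 0.0797, 0.0245]
tcp_rot: [-2.286, -2.154, 0.001]
wrist_force: [-0.0, -0.3, -1.1]
opening: 0.0405
grasp_force: 61.0
```

carry_out(offset=[[0,0,0.001],[0,0,0.002],[0,0,0.002]], delta_rot=[[0,0,0],[0,0,0],[0,0,0]])

```text
time: 12.3
tool_pos: [0.6471, 0.0798, 0.024]
tcp_rot: [2.286, 2.154, -0.0]
wrist_force: [-3.1, -0.4, 6.4]
opening: 0.0404
grasp_force: 61.9
```

carry_out(offset=[[0,0,-0.0005],[0,0,-0.0005],[0,0,-0.0005],[0,0,-0.0005]], delta_rot=[[0,0,0],[0,0,0],[0,0,0],[0,0,0]], gripper=0.4)

```text
time: 12.7
tool_pos: [0.647, 0.0797, 0.0231]
tcp_rot: [-2.286, -2.154, 0.0]
wrist_force: [-0.5, -0.3, 0.4]
opening: 0.0595
grasp_force: 0.0
```

carry_out(offset=[[0,0,-0.03],[0,0,-0.07],[0,0,-0.11],[0.01,-0.03,-0.12],[0.03,-0.07,-0.12]], delta_rot=[[0,0,0],[0,0,0],[0,0,0],[0,0,0],[0,0,0]])

```text
time: 13.2
tool_pos: [0.5813, 0.1125, 0.1457]
tcp_rot: [2.289, 2.146, 0.007]
wrist_force: [-0.7, 0.6, 0.1]
opening: 0.0596
grasp_force: 0.0
```

carry_out(offset=[[0.03,-0.03,0],[0.06,-0.06,0],[0.09,-0.08,0],[0.095,-0.083,0],[0.095,-0.083,0]], delta_rot=[[0,0,0],[0,0,0],[0,0,0],[0,0,0],[0,0,0]])

```text
time: 13.7
tool_pos: [0.5012, 0.2149, 0.1435]
tcp_rot: [2.283, 2.158, 0.001]
wrist_force: [0.6, -1.3, -0.3]
opening: 0.0597
grasp_force: 0.0
```

```bash
python3 -c "
from h import *
off(.4893,.2136,.004,-3.1); p,d=cap('top','t6')
tops('top',d,[('m4',(.6507,.1476),.072,.026),('m3',(.647,.0777),.058,.021),('m2',(.489,.2136),.034,.016)])"
```

```text
t 13.7 tcp [0.5012 0.2149 0.1435] yaw of tool y -3.2 tilt 0.03
offset [-0.0021 -0.0118  0.1395] drot_z -0.1
m4 262 ctr px 227.2 185.2 circ [0.6512 0.1473] mean [0.6517 0.1474 0.072 ]
m3 167 ctr px 252.5 187.3 circ [0.6473 0.0769] mean [0.6473 0.0771 0.058 ]
m2 none
```

m3 is within about 1 mm. Going down on m2.

carry_out(offset=[[-0.001,-0.008,0.03],[-0.002,-0.012,0.065],[-0.002,-0.012,0.1],[-0.002,-0.012,0.13],[-0.002,-0.012,0.135]], delta_rot=[[0,0,0],[0,0,0],[0,0,0],[0,0,0],[0,0,0]])

```text
time: 14.25
tool_pos: [0.4884, 0.2092, 0.0049]
tcp_rot: [-2.289, -2.15, 0.01]
wrist_force: [-0.8, 0.6, 0.8]
opening: 0.0599
grasp_force: 0.0
```

carry_out(offset=[[0,0,0],[0,0,0]], delta_rot=[[0,0,0],[0,0,0]])

```text
time: 14.45
tool_pos: [0.491, 0.2122, 0.0094]
tcp_rot: [2.287, 2.153, 0.003]
wrist_force: [0.2, -0.1, 0.4]
opening: 0.0596
grasp_force: 0.0
```

carry_out(offset=[[0.001,-0.0015,0.003],[0.001,-0.0015,0.003],[0.001,-0.0015,0.003]], delta_rot=[[0,0,0],[0,0,0],[0,0,0]])

```text
time: 14.75
tool_pos: [0.4885, 0.2136, 0.006]
tcp_rot: [2.286, 2.154, 0.002]
wrist_force: [0.6, 0.0, 0.2]
opening: 0.0597
grasp_force: 0.0
```

carry_out(offset=[[0,0,0],[0,0,0],[0,0,0],[0,0,0],[0,0,0]], delta_rot=[[0,0,0],[0,0,0],[0,0,0],[0,0,0],[0,0,0]], gripper=-0.6, force=40)

```text
time: 15.25
tool_pos: [0.4884, 0.2134, 0.0057]
tcp_rot: [2.286, 2.154, 0.001]
wrist_force: [0.2, 0.3, 6.0]
opening: 0.0309
grasp_force: 39.4
```

carry_out(offset=[[0,0,-0.015],[0,0,-0.05],[0,0,-0.09],[0,0,-0.13],[0,0,-0.13]], delta_rot=[[0,0,0],[0,0,0],[0,0,0],[0,0,0],[0,0,0]])

```text
time: 15.75
tool_pos: [0.4912, 0.2153, 0.1411]
tcp_rot: [2.283, 2.152, 0.015]
wrist_force: [0.4, 0.5, -0.5]
opening: 0.031
grasp_force: 39.8
```

```bash
python3 -c "
from h import *
off(.6433,.0077,.13,-3.1)"
```

```text
t 15.75 tcp [0.4912 0.2153 0.1411] yaw of tool y -3.4 tilt 0.59
offset [-0.1983  0.164   0.0118] drot_z -0.3
```

carry_out(offset=[[-0.02,0.016,0],[-0.05,0.042,0],[-0.085,0.07,0],[-0.12,0.1,0],[-0.155,0.128,0]], delta_rot=[[0,0,0],[0,0,0],[0,0,0],[0,0,0],[0,0,0]])

```text
time: 16.25
tool_pos: [0.6073, 0.0494, 0.1351]
tcp_rot: [-2.286, -2.155, 0.001]
wrist_force: [0.5, -0.3, 0.2]
opening: 0.0307
grasp_force: 39.8
```

carry_out(offset=[[-0.025,0.021,0],[-0.041,0.035,0.005],[-0.042,0.036,0.03],[-0.042,0.036,0.06],[-0.042,0.036,0.085]], delta_rot=[[0,0,0],[0,0,0],[0,0,0],[0,0,0],[0,0,0]])

```text
time: 16.75
tool_pos: [0.639, 0.0078, 0.0483]
tcp_rot: [-2.284, -2.154, 0.002]
wrist_force: [-0.1, -0.8, -1.4]
opening: 0.0311
grasp_force: 39.8
```

carry_out(offset=[[0,0,0],[0,0,0]], delta_rot=[[0,0,0],[0,0,0]])

```text
time: 16.95
tool_pos: [0.6397, 0.008, 0.0501]
tcp_rot: [-2.284, -2.155, 0.001]
wrist_force: [0.1, 0.8, -0.1]
opening: 0.0308
grasp_force: 39.8
```

```bash
python3 -c "
from h import *
off(.6433,.0077,.016,-3.1); held('s7',.6433,.0077,(.045,.055,.065,.075,.085))"
```

```text
t 16.95 tcp [0.6397 0.008  0.0501] yaw of tool y -3.3 tilt 0.08
offset [-0.0001  0.0036  0.0341] drot_z -0.2
0.045 7 x [0.6482 0.6551] y [0.018  0.0236]
0.055 27 x [0.6473 0.6646] y [-0.0005  0.0238]
0.065 18 x [0.6474 0.6658] y [0.0164 0.0237]
0.075 35 x [0.6332 0.6568] y [0.0172 0.0236]
```

carry_out(offset=[[-0.0005,0.003,0.008],[-0.0005,0.003,0.018],[-0.0005,0.003,0.026],[-0.0005,0.003,0.03],[-0.0005,0.003,0.03]], delta_rot=[[0,0,0],[0,0,0],[0,0,0],[0,0,0],[0,0,0]])

```text
time: 17.5
tool_pos: [0.6424, 0.0063, 0.0192]
tcp_rot: [-2.286, -2.154, 0.002]
wrist_force: [0.3, 0.0, -0.9]
opening: 0.0313
grasp_force: 39.8
```

carry_out(offset=[[0,0,0.001],[0,0,0.002],[0,0,0.002]], delta_rot=[[0,0,0],[0,0,0],[0,0,0]])

```text
time: 17.8
tool_pos: [0.6432, 0.0063, 0.0184]
tcp_rot: [2.286, 2.154, 0.0]
wrist_force: [-0.4, -0.6, -1.4]
opening: 0.031
grasp_force: 39.8
```

carry_out(offset=[[0.001,0,0.001],[0.001,0,0.002],[0.001,0,0.003],[0.001,0,0.003]], delta_rot=[[0,0,0],[0,0,0],[0,0,0],[0,0,0]])

```text
time: 18.2
tool_pos: [0.6433, 0.0075, 0.0158]
tcp_rot: [2.286, 2.154, 0.0]
wrist_force: [-1.9, -0.2, 3.9]
opening: 0.0308
grasp_force: 40.2
```

carry_out(offset=[[0,0,-0.0005],[0,0,-0.0005],[0,0,-0.0005],[0,0,-0.0005]], delta_rot=[[0,0,0],[0,0,0],[0,0,0],[0,0,0]], gripper=0.2)

```text
time: 18.6
tool_pos: [0.6432, 0.0073, 0.0157]
tcp_rot: [-2.287, -2.154, 0.0]
wrist_force: [0.3, -0.5, -0.1]
opening: 0.0512
grasp_force: 0.0
```

carry_out(offset=[[0,0,-0.03],[0,0,-0.07],[0,0,-0.11],[0.03,-0.01,-0.125],[0.07,-0.02,-0.125]], delta_rot=[[0,0,0],[0,0,0],[0,0,0],[0,0,0],[0,0,0]])

```text
time: 19.1
tool_pos: [0.6298, 0.0764, 0.1441]
tcp_rot: [2.289, 2.145, 0.006]
wrist_force: [0.8, -0.1, 0.3]
opening: 0.051
grasp_force: 0.0
```

carry_out(offset=[[0.045,-0.01,0],[0.09,-0.02,0],[0.135,-0.029,0],[0.18,-0.038,0],[0.22,-0.047,0]], delta_rot=[[0,0,0],[0,0,0],[0,0,0],[0,0,0],[0,0,0]])

```text
time: 19.6
tool_pos: [0.5928, 0.3033, 0.1408]
tcp_rot: [-2.285, -2.155, -0.001]
wrist_force: [0.1, 0.3, -1.1]
opening: 0.0512
grasp_force: 0.0
```

```bash
python3 -c "
from h import *
off(.5457,.382,.10,-3.1); p,d=cap('top','t8')
tops('top',d,[('m4',(.6507,.1476),.072,.026),('m3',(.647,.0777),.058,.021),('m2',(.6433,.0077),.044,.016),('m1',(.5455,.382),.02,.011)])"
```

```text
t 19.6 tcp [0.5928 0.3033 0.1408] yaw of tool y -3.3 tilt 0.03
offset [ 0.0758 -0.0516  0.0409] drot_z -0.2
m4 266 ctr px 227.2 185.2 circ [0.6512 0.1473] mean [0.6517 0.1472 0.0722]
m3 164 ctr px 252.4 187.2 circ [0.6474 0.0771] mean [0.6476 0.0772 0.0581]
m2 97 ctr px 277.0 189.4 circ [0.6433 0.0073] mean [0.6437 0.0073 0.0443]
m1 none
```

m2 is placed too. On to m1.

carry_out(offset=[[0.03,-0.02,0.01],[0.06,-0.04,0.03],[0.076,-0.052,0.06],[0.076,-0.052,0.09],[0.076,-0.052,0.09]], delta_rot=[[0,0,0],[0,0,0],[0,0,0],[0,0,0],[0,0,0]])

```text
time: 20.15
tool_pos: [0.543, 0.3781, 0.0463]
tcp_rot: [-2.284, -2.156, 0.013]
wrist_force: [1.1, -1.0, -0.1]
opening: 0.0508
grasp_force: 0.0
```

carry_out(offset=[[0,0,0],[0,0,0]], delta_rot=[[0,0,0],[0,0,0]])

```text
time: 20.35
tool_pos: [0.5478, 0.3796, 0.0525]
tcp_rot: [2.288, 2.152, 0.004]
wrist_force: [-0.7, -0.4, -0.1]
opening: 0.0512
grasp_force: 0.0
```

```bash
python3 -c "
from h import *
off(.5457,.382,.004,-3.1)"
```

```text
t 20.35 tcp [0.5478 0.3796 0.0525] yaw of tool y -3.5 tilt 0.16
offset [ 0.0022 -0.0023  0.0485] drot_z -0.4
```

carry_out(offset=[[0.002,-0.002,0.015],[0.002,-0.002,0.03],[0.002,-0.002,0.04],[0.002,-0.002,0.045],[0.002,-0.002,0.045]], delta_rot=[[0,0,0],[0,0,0],[0,0,0],[0,0,0],[0,0,0]])

```text
time: 20.85
tool_pos: [0.5436, 0.3813, 0.0043]
tcp_rot: [-2.286, -2.154, 0.004]
wrist_force: [-0.9, 0.0, -0.3]
opening: 0.0514
grasp_force: 0.0
```

carry_out(offset=[[0,0,0],[0,0,0]], delta_rot=[[0,0,0],[0,0,0]])

```text
time: 21.05
tool_pos: [0.5446, 0.3822, 0.0063]
tcp_rot: [2.286, 2.154, 0.001]
wrist_force: [-0.7, -0.1, 0.5]
opening: 0.0511
grasp_force: 0.0
```

carry_out(offset=[[0,0.001,0.0015],[0,0.001,0.002],[0,0.001,0.002]], delta_rot=[[0,0,0],[0,0,0],[0,0,0]])

```text
time: 21.35
tool_pos: [0.5454, 0.3818, 0.0038]
tcp_rot: [2.287, 2.154, 0.0]
wrist_force: [0.7, 0.0, -1.1]
opening: 0.0512
grasp_force: 0.0
```

carry_out(offset=[[0,0,0],[0,0,0],[0,0,0],[0,0,0],[0,0,0]], delta_rot=[[0,0,0],[0,0,0],[0,0,0],[0,0,0],[0,0,0]], gripper=-0.8, force=30)

```text
time: 21.85
tool_pos: [0.5454, 0.3819, 0.0039]
tcp_rot: [2.286, 2.154, 0.001]
wrist_force: [-0.1, -0.5, 1.1]
opening: 0.0201
grasp_force: 29.4
```

carry_out(offset=[[0,0,-0.015],[0,0,-0.05],[0,0,-0.09],[0,0,-0.12],[0,0,-0.12]], delta_rot=[[0,0,0],[0,0,0],[0,0,0],[0,0,0],[0,0,0]])

```text
time: 22.35
tool_pos: [0.5476, 0.3841, 0.1302]
tcp_rot: [2.286, 2.154, 0.015]
wrist_force: [-0.3, 0.5, 0.3]
opening: 0.0204
grasp_force: 29.4
```

```bash
python3 -c "
from h import *
off(.6396,-.0622,.13,-3.1)
cap('scene','s9'); p=proj('scene',r.get_state()['tool_pos']); print(p)
u,v=int(p[0]),int(p[1]); cv2.imwrite('pics/s9c.png',cv2.resize(cv2.imread('pics/s9.png')[v-50:v+50,u-60:u+60],None,fx=4,fy=4))"
```

```text
t 22.35 tcp [0.5476 0.3841 0.1302] yaw of tool y -3.4 tilt 0.55
offset [-0.4401  0.1183 -0.0017] drot_z -0.3
[452.02016313 186.26440301]
```

View pics/s9c.png

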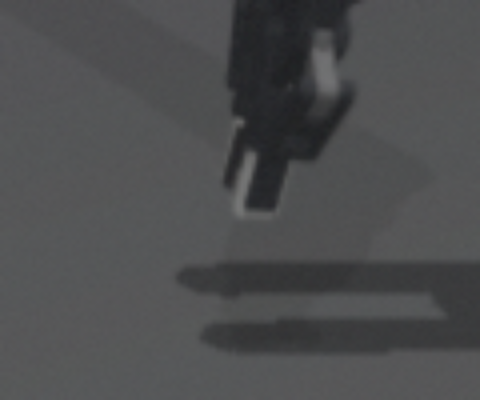

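Crop: m1 is held between the fingertips, its pale edge at (245,185), and clear of the bench. Carrying it to the disc by the post.

carry_out(offset=[[-0.02,0.005,0],[-0.06,0.016,0],[-0.105,0.028,0],[-0.15,0.04,0],[-0.195,0.052,0]], delta_rot=[[0,0,0],[0,0,0],[0,0,0],[0,0,0],[0,0,0]])

```text
time: 22.9
tool_pos: [0.5848, 0.1819, 0.1227]
tcp_rot: [-2.285, -2.154, 0.004]
wrist_force: [0.6, 0.2, -1.2]
opening: 0.0207
grasp_force: 29.4
```

carry_out(offset=[[-0.045,0.012,0],[-0.09,0.024,0],[-0.135,0.036,0],[-0.18,0.049,0],[-0.22,0.06,0]], delta_rot=[[0,0,0],[0,0,0],[0,0,0],[0,0,0],[0,0,0]])

```text
time: 23.4
tool_pos: [0.6316, -0.0421, 0.1226]
tcp_rot: [-2.287, -2.152, 0.003]
wrist_force: [0.4, 0.0, -0.5]
opening: 0.0206
grasp_force: 29.4
```

carry_out(offset=[[-0.02,0.005,0],[-0.025,0.006,0.015],[-0.025,0.006,0.045],[-0.025,0.006,0.075],[-0.025,0.006,0.075]], delta_rot=[[0,0,0],[0,0,0],[0,0,0],[0,0,0],[0,0,0]])

```text
time: 23.9
tool_pos: [0.6321, -0.0623, 0.043]
tcp_rot: [-2.278, -2.151, 0.01]
wrist_force: [-1.1, 0.0, 0.1]
opening: 0.0207
grasp_force: 29.5
```

carry_out(offset=[[0,0,0],[0,0,0]], delta_rot=[[0,0,0],[0,0,0]])

```text
time: 24.1
tool_pos: [0.6377, -0.0633, 0.0498]
tcp_rot: [2.284, 2.155, 0.002]
wrist_force: [-0.4, 0.6, 0.9]
opening: 0.0208
grasp_force: 29.5
```

```bash
python3 -c "
from h import *
off(.6396,-.0622,.0138,-3.1)"
```

```text
t 24.1 tcp [ 0.6377 -0.0633  0.0498] yaw of tool y -3.3 tilt 0.09
offset [0.0012 0.0018 0.036 ] drot_z -0.2
```

carry_out(offset=[[0.001,0.001,0.01],[0.001,0.001,0.02],[0.001,0.001,0.028],[0.001,0.001,0.032],[0.001,0.001,0.032]], delta_rot=[[0,0,0],[0,0,0],[0,0,0],[0,0,0],[0,0,0]])

```text
time: 24.6
tool_pos: [0.6373, -0.0635, 0.0157]
tcp_rot: [-2.286, -2.154, 0.002]
wrist_force: [0.1, -0.2, -0.3]
opening: 0.0206
grasp_force: 29.5
```

carry_out(offset=[[0,0,0],[0,0,0],[0,0,0]], delta_rot=[[0,0,0],[0,0,0],[0,0,0]])

```text
time: 24.9
tool_pos: [0.6383, -0.0636, 0.0171]
tcp_rot: [2.286, 2.154, 0.001]
wrist_force: [-0.2, -0.5, -0.1]
opening: 0.0205
grasp_force: 29.5
```

carry_out(offset=[[0.001,0.001,0.001],[0.001,0.001,0.002],[0.001,0.001,0.003],[0.001,0.001,0.0035],[0.001,0.001,0.0035]], delta_rot=[[0,0,0],[0,0,0],[0,0,0],[0,0,0],[0,0,0]])

```text
time: 25.4
tool_pos: [0.6391, -0.0625, 0.0139]
tcp_rot: [2.286, 2.154, -0.0]
wrist_force: [-1.9, -0.4, 4.5]
opening: 0.0207
grasp_force: 29.8
```

carry_out(offset=[[0,0,-0.0005],[0,0,-0.0005],[0,0,-0.0005],[0,0,-0.0005]], delta_rot=[[0,0,0],[0,0,0],[0,0,0],[0,0,0]], gripper=0.0)

```text
time: 25.8
tool_pos: [0.6389, -0.0626, 0.0136]
tcp_rot: [-2.286, -2.154, 0.0]
wrist_force: [0.2, -0.0, -0.3]
opening: 0.0428
grasp_force: 0.0
```

carry_out(offset=[[0,0,-0.02],[0,0,-0.06],[0,0,-0.1],[0,0,-0.14],[-0.03,0,-0.17]], delta_rot=[[0,0,0],[0,0,0],[0,0,0],[0,0,0],[0,0,0]])

```text
time: 26.3
tool_pos: [0.6384, -0.0869, 0.1869]
tcp_rot: [2.278, 2.163, 0.007]
wrist_force: [-0.0, 0.3, 0.4]
opening: 0.0423
grasp_force: 0.0
```

carry_out(offset=[[-0.04,-0.02,0],[-0.08,-0.04,0],[-0.12,-0.06,0],[-0.16,-0.08,0],[-0.2,-0.1,0]], delta_rot=[[0,0,0],[0,0,0],[0,0,0],[0,0,0],[0,0,0]])

```text
time: 26.8
tool_pos: [0.5244, -0.2877, 0.1839]
tcp_rot: [2.286, 2.154, -0.0]
wrist_force: [0.3, -1.0, -0.5]
opening: 0.0428
grasp_force: 0.0
```

```bash
python3 -c "
from h import *
p,d=cap('top','t10')
tops('top',d,[('m4',(.6507,.1476),.072,.026),('m3',(.647,.0777),.058,.021),('m2',(.6433,.0077),.044,.016),('m1',(.6396,-.0622),.03,.011),('dish',(.4705,.0796),.016,.032)])
cap('scene','s10'); cv2.imwrite('pics/s10c.png',cv2.resize(cv2.imread('pics/s10.png')[150:300,180:420],None,fx=3,fy=3))"
```

```text
m4 261 ctr px 227.2 185.1 circ [0.6513 0.1473] mean [0.6519 0.1472 0.0722]
m3 165 ctr px 252.5 187.3 circ [0.6473 0.0768] mean [0.6474 0.077  0.0583]
m2 97 ctr px 277.0 189.4 circ [0.6433 0.0073] mean [0.6436 0.0073 0.0442]
m1 40 ctr px 300.4 191.3 circ [ 0.6395 -0.0607] mean [ 0.6402 -0.0604  0.0296]
dish 390 ctr px 253.1 250.7 circ [0.4705 0.0796] mean [0.4706 0.0794 0.0158]
```

View pics/s10c.png

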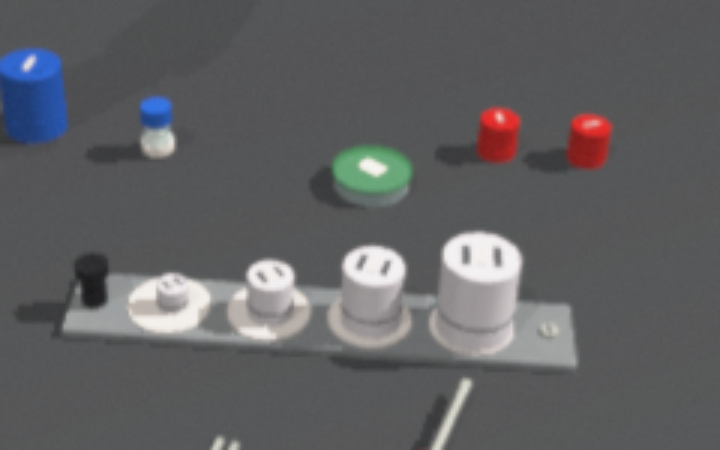

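Crop: all four stand upright in order, m1 at (172,292) beside the post at (92,280) and m4 at (480,285) at the far end. Each is within about 2 mm of its disc centre. The dish at (372,172) hasn't moved.

```bash
python3 -c "
from workcell import r
print(r.hand_in())"
```

```text
the job is handed in; nothing more can be done
None
```

I've handed the job in: the four mounts stand upright on the discs in order of height, shortest next to the black post, each within about 2 mm of its disc centre, and the dish is where it was.

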